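# Pressure plate onto the die jig's guide pins

## Task

Take the pressure plate off the sloped stand by its grip block and, holding it level, lower it gently over the die jig's two guide pins until it lies flat on the rests, either way round; do not let it drop onto them. Then swing the jig's latch arm round until it points square across the front edge of the plate, and let go. Leave the other things on the table as they are.

Things in the scene. Friction and masses are not known exactly. Their poses are not given: they have to be found in the camera images.
- plate_grip (a point): Centre of the black grip block that stands on the middle of the pressure plate: 30 mm (plate x) x 24 mm (plate y), 44 mm tall. The point is 22 mm above the plate's top face, 32 mm above its underside; z is the plate's normal, out of the grip's top. At the start the plate lies on the sloped stand, tilted 30 degrees, its top leaning to the stand's low front (-x) edge.
- plate: The pressure plate: flat aluminium, 116 (x) x 170 (y) x 10 mm, 0.4 to 0.65 kg. Origin at the centre of its underside, same axes as plate_grip. Two round 12 mm holes go through it on its y axis at y = +68 and -68 mm. It is the same turned half round.
- jig_seat (a point): The die jig, fixed: dark steel base 22 mm high (x -105 to +70, y -100 to +100 mm from here), two bright rest strips on it. This point: midway between its two upright guide pins, level with the rests, 30 mm above the table, z up; a plate that is home has its underside here. Pins at y = +68 and -68 mm, 10 mm thick, rising 28 mm above here, the top 10 mm tapering to 4 mm.
- latch (a joint): Angle of the steel latch arm about its upright pivot at x = -88 mm, y = 0 of jig_seat. 0: points along the jig's +x, square across the plate's front edge (locked); positive: open, towards the jig's +y (1.57 is along +y); -0.2 to 2.6. Stays where left (friction 0.04 N m). Arm 18 mm wide, 8 thick, reaching 52 mm from the pivot, underside 13 mm above jig_seat (3 mm above a plate that is home).
- latch_knob (a point): Centre of the upright round knob on the latch arm: 14 mm thick, 40 mm tall, 40 mm out from the pivot. The point is half-way up, 20 mm above the arm's top and 41 mm above jig_seat. Turns with the latch.
- stand: Fixed plywood stand 200 mm wide (y), 140 mm deep (x), its top sloping at 30 degrees, low at the front (-x), with a lip along the low edge 7 mm proud of the slope. Origin at the centre of its underside; the slope's middle is 65 mm above it.
- cone_a: Bystander: thread cone 52 mm wide, 68 mm tall; origin at its underside.
- cone_b: Bystander: second thread cone, same size; origin at its underside.
- jar: Bystander: small clear jar 56 mm wide, 60 mm tall; origin at its underside.
- mallet: Bystander: mallet with round white head, 60 mm high, handle 220 mm; origin at its underside.
- hone: Bystander: flat grey honing block 70 x 180 x 22 mm; origin at its underside.
- awl: Bystander: screwdriver-like awl lying down; origin at its underside.
- tape: Bystander: flat tape measure, 68 mm wide, 22 mm high; origin at its underside.
There are look-alikes about, which are no part of the job. There is more than one size of the plate; the job needs the larger.

How it is judged:
By the outcome, as a careful person would: the job done as asked, in the order asked, and still so for the second after the job is handed in, with the robot touching nothing.
It also fails if it takes over 58 s, if anything falls off the work surface, if the arm or the gripper's body presses on something with over 40 N, if the wrist force passes 120 N, or if a joint passes its speed limit or range.

## Robot

A 6-joint arm with a two-finger parallel gripper is mounted at the origin on the work surface. World frame = base frame: x ahead of the robot, y to its left, z up, the work surface at z = 0. Lengths are in mm, angles in degrees, forces in N, time in s.
With the tool pointing down it reaches from about 300 to 850 mm from the base axis. Payload 4.2 kg.
Tool frame: the origin (TCP) lies between the finger pads; the fingertips stand 14 mm ahead of it and the grasp point (between the pads) lies 5 mm behind it (env.finger_overhang is the distance from the TCP to the fingertips, in mm); z points along the fingers, y is the line along which they close (so a half turn about z gives the same grasp; the last joint's range is limited). The gripper opens to 91 mm and grips with 3 to 60 N. Pads are 32 mm wide; open, the fingers measure 118 mm over their backs; the gripper's body (76 mm by 178 mm) begins 60 mm behind the grasp point.
Start: joints at [66.921, 18.312, 89.639, -0, 72.044, -1.146], TCP at [214.777, 533.397, 227.976] pointing down, gripper open.
Joint ranges: [-177.97, 177.97], [-48.28, 115.42], [12.27, 149.76], [-77.06, 257.06], [2.81, 150.46], [-146.56, 146.56]. Speed limits (degrees/s): [147.25, 147.25, 180, 180, 180, 180].

## Interface

Orientations are given as [roll, pitch, yaw] about the fixed x, y, z axes, in that order (R = Rz(yaw) Ry(pitch) Rx(roll)).
In Python, from workcell import status, cams, env, finder gives the robot as it stands.
- The arm moves only by the tool apply_moves, never from a script. Its argument "increments" is a list of rows, each a list of 7 numbers: the opening, from -1 (shut) to 1 (fully open), then the shift along the world's x, y, z in m, then the turn, a rotation vector about the world's x, y, z in degrees. In form: [[gripper, x, y, z, ax, ay, az], ...]. A call has 1 to 5 rows; each row shifts and turns the commanded pose from where the row before left it; what a row does not reach is not made up. A row lasts 1/12 s, in which the tool goes at most 41.7 mm and 7.16 degrees, less where a joint would pass 70% of its speed; a pose out of reach is approached as far as the arm can. A call with a gripper value outside its range is refused whole. The fingers move at their own pace and stop on an object; "newtons" is the grip in N (left out, the last holds). Time passes only in rows, so rows that do not move let the fingers close. It gives the time, the measured TCP pose, the force, the opening and the grip force at its end, in the units of the state.
- status.state(): the state, without advancing time (a new reading comes with each control period).
- cams.grab_frame(name): name is "side" or "top" or "wrist"; returns a dict with "color" (480x640x3 uint8, red, green, blue), "intrinsics" (3x3 intrinsics, pixels), "k1" (the pictures are not rectified: a ray, as slopes to the right and down, at radius r is drawn at 1 + k1 r^2 times it, then the intrinsics apply), "R" (3x3) and "t" (3): a world point X has camera coordinates R X + t. Camera axes: x right, y down, z forward; pixel columns grow to the right and rows downward; lengths in mm; the calibration is good to about 2 mm. A picture is of the moment at which its call begins. There is no depth.
- env.job_done(): hands the job in; it is judged then, once.
Trained networks look in the newest picture that a camera, given by its name, has taken for a name from the list of things; names that differ only in an ending like _2 or _b are one class to them, and where a whole thing is asked for, a point or a joint stands for the part that bears it (a point fixed in the world has none). Each returns a list of dicts, best first, with "score" (0 to 1); they miss things now and then, are a little off and sometimes report something else, mostly with a low value. They report only what shows in the picture. A call takes as long as a camera call. They do not tell look-alikes from the thing itself.
- finder.boxes_of(query, camera): "rect" ([left, top, width, height] in pixels, round what is visible of it).
- finder.trace(query, camera): "pixels" (480x640 bool, what is visible of it) and "rect" ([left, top, width, height] in pixels, round what is visible of it).
The state is a dict: "time_s": time; "qpos": joint angles; "qvel": joint speeds; "effort": joint torques, N m; "ee_pos": TCP position; "ee_rot": TCP orientation; "force": force on the tool from outside, world axes, zero at the start; "torque": the same for the moment, N m; "gripper_width": finger opening in mm; "gripper_force": force on a finger pad.
Only numpy, scipy, OpenCV 4.12 (cv2) and the standard library are available. Lean on these libraries where they do the work, as an engineer would, in place of code of your own. Each camera call takes 0.05 s, during which the arm holds its last target. There are 200 camera calls.

## Working session

There is one attempt and no reset: what is moved stays moved. The work goes in short steps, Python scripts to look and compute and a tool call to move; the robot and the scene stay as the last step left them, time stands still between calls to the robot, and variables do not carry over. Pictures are saved under pics/ and viewed, at most 10 in all, crops included, and the job is handed in when it is done.

Besides the shell and the picture viewer there is one more tool, called after "Emit:" in YAML: its name, and indented under it one key for each argument. apply_moves: Moves the arm, as the interface text tells. Its arguments: {"type":"object","properties":{"increments":{"type":"array","items":{"type":"array","items":{"type":"number"}}},"newtons":{"type":"number"}},"required":["increments"]}

```bash
mkdir -p pics
cat > h.py <<'E'
import numpy as np, cv2
from scipy.spatial.transform import Rotation as Rn
from workcell import status, cams, env, finder
def proj(f,X):
    c=np.atleast_2d(X)@np.array(f["R"]).T+np.array(f["t"]); s=c[:,:2]/c[:,2:]
    s=s*(1+f["k1"]*(s**2).sum(1,keepdims=True)); K=np.array(f["intrinsics"])
    return s@K[:2,:2].T+K[:2,2]
def ray(f,p):
    K=np.array(f["intrinsics"]); d=(np.asarray(p,float)-K[:2,2])/[K[0,0],K[1,1]]; s=d.copy()
    for _ in range(20): s=d/(1+f["k1"]*(s**2).sum())
    R=np.array(f["R"]); t=np.array(f["t"]); return -R.T@t, R.T@np.r_[s,1]
def onz(f,p,z):
    o,d=ray(f,p); return o+d*(z-o[2])/d[2]
def save(f,n): cv2.imwrite(n,f["color"][:,:,::-1])
E
python3 - <<'E'
from h import *
fs={c:cams.grab_frame(c) for c in("top","side")}
cv2.imwrite("pics/a.png",cv2.resize(fs["top"]["color"][:,:,::-1],(800,600)));cv2.imwrite("pics/b.png",cv2.resize(fs["side"]["color"][:,:,::-1],(800,600)))
for c in fs:
  f=fs[c]; print(c,-np.array(f["R"]).T@np.array(f["t"]))
  for q in["plate_grip","plate","latch","latch_knob","stand","jig_seat"]:
    try: print(q,[(round(b["score"],2),np.round(b["rect"]).tolist(), np.round(onz(f,[b["rect"][0]+b["rect"][2]/2,b["rect"][1]+b["rect"][3]/2],50)).tolist()) for b in finder.boxes_of(q,c)][:4])
    except Exception as e: print(q,e)
E
```

```text
top [ 467.27587329  103.40279673 1324.53920063]
plate_grip [(0.73, [237.0, 182.0, 65.0, 70.0], [605.0, 254.0, 50.0]), (0.69, [157.0, 163.0, 46.0, 57.0], [671.0, 505.0, 50.0])]
plate [(0.86, [238.0, 181.0, 59.0, 75.0], [599.0, 259.0, 50.0]), (0.59, [155.0, 161.0, 47.0, 52.0], [682.0, 510.0, 50.0])]
latch [(0.59, [418.0, 272.0, 22.0, 7.0], [455.0, -189.0, 50.0])]
latch_knob [(0.6, [414.0, 271.0, 27.0, 6.0], [459.0, -185.0, 50.0])]
stand [(0.62, [347.0, 260.0, 23.0, 20.0], [466.0, 6.0, 50.0]), (0.61, [228.0, 180.0, 80.0, 83.0], [593.0, 256.0, 50.0]), (0.39, [415.0, 269.0, 28.0, 12.0], [456.0, -189.0, 50.0])]
jig_seat [(0.76, [388.0, 214.0, 80.0, 70.0], [527.0, -185.0, 50.0])]
side [ 373.43492582 -767.71208511  649.47654057]
plate_grip [(0.81, [305.0, 187.0, 71.0, 55.0], [611.0, 286.0, 50.0]), (0.81, [329.0, 171.0, 40.0, 19.0], [681.0, 487.0, 50.0])]
plate [(0.66, [324.0, 171.0, 44.0, 17.0], [673.0, 493.0, 50.0]), (0.64, [301.0, 189.0, 77.0, 54.0], [608.0, 277.0, 50.0])]
latch [(0.57, [296.0, 329.0, 25.0, 39.0], [459.0, -181.0, 50.0])]
latch_knob [(0.87, [300.0, 323.0, 17.0, 46.0], [461.0, -177.0, 50.0])]
stand [(0.65, [292.0, 187.0, 90.0, 73.0], [595.0, 241.0, 50.0]), (0.27, [304.0, 190.0, 73.0, 51.0], [613.0, 281.0, 50.0])]
jig_seat [(0.82, [285.0, 318.0, 134.0, 106.0], [524.0, -246.0, 50.0])]
```

View pics/a.png

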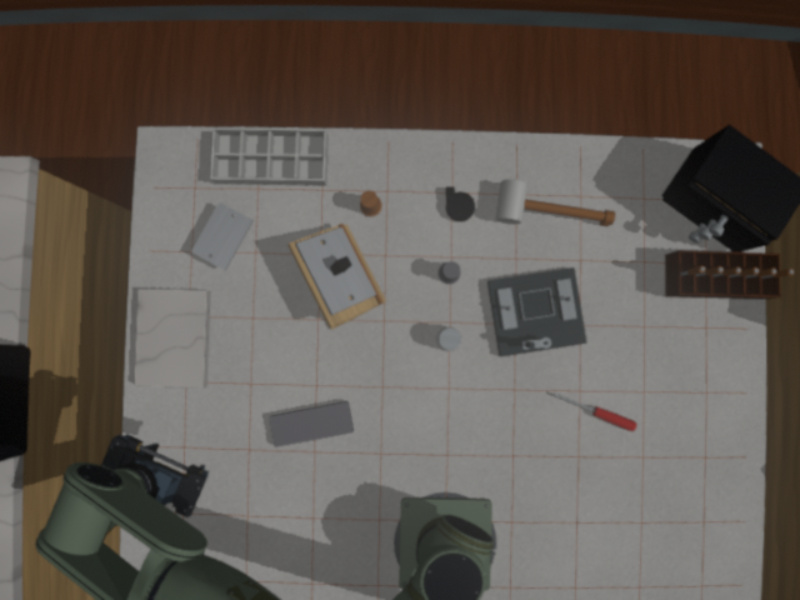

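View pics/b.png

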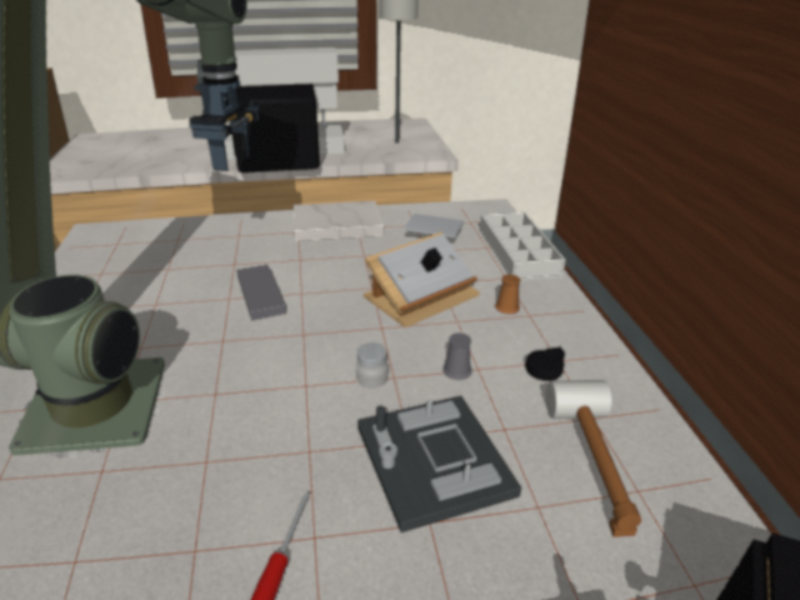

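The top view shows the stand with the larger plate at about (340,264), the small look-alike at (222,236), the jig at (537,310), and the latch open with its knob at (515,342). In the side view the plate is at (430,260) and the jig at (440,460). I'll move above the stand for a wrist look.

Emit:
apply_moves:
  increments:
    - [1, 0.03, -0.02, 0.025, 0, 0, 0]
    - [1, 0.03, -0.02, 0.025, 0, 0, 0]
    - [1, 0.03, -0.02, 0.025, 0, 0, 0]
    - [1, 0.03, -0.02, 0.025, 0, 0, 0]
    - [1, 0.03, -0.02, 0.025, 0, 0, 0]

```text
time_s: 1.12
ee_pos: [358.2, 437.3, 348.0]
ee_rot: [180.0, 0.0, 158.1]
force: [0.3, 0.8, -0.1]
gripper_width: 91.3
gripper_force: 0.0
```

Emit:
apply_moves:
  increments:
    - [1, 0.03, -0.025, 0, 0, 0, 0]
    - [1, 0.03, -0.025, 0, 0, 0, 0]
    - [1, 0.03, -0.025, 0, 0, 0, 0]
    - [1, 0.03, -0.025, 0, 0, 0, 0]
    - [1, 0.03, -0.025, 0, 0, 0, 0]

```text
time_s: 1.53
ee_pos: [508.4, 312.0, 346.9]
ee_rot: [180.0, 0.0, 158.1]
force: [0.3, 0.9, 0.8]
gripper_width: 91.3
gripper_force: 0.0
```

Run:
```python
from h import *
f=cams.grab_frame("wrist"); save(f,"pics/c.png"); s=status.state(); print(s["ee_pos"],s["ee_rot"],-np.array(f["R"]).T@np.array(f["t"]))
print(np.round(f["R"],3))
for q in["plate_grip","plate","stand","jig_seat"]:
  print(q,[(round(b["score"],2),np.round(b["rect"]).tolist()) for b in finder.boxes_of(q,"wrist")][:4])
```

```text
[513.9638285  306.9770743  346.08376895] [-179.84202789    0.37428619  157.73486701] [440.42964187 339.63086451 503.92055673]
[[ 0.374  0.928  0.   ]
 [ 0.896 -0.361  0.258]
 [ 0.24  -0.096 -0.966]]
plate_grip [(0.9, [487.0, 206.0, 99.0, 109.0]), (0.66, [221.0, 222.0, 172.0, 101.0])]
plate [(0.72, [228.0, 226.0, 162.0, 95.0]), (0.62, [484.0, 206.0, 100.0, 113.0])]
stand [(0.96, [215.0, 184.0, 189.0, 179.0])]
jig_seat [(0.63, [1.0, 273.0, 7.0, 14.0])]
```

View pics/c.png

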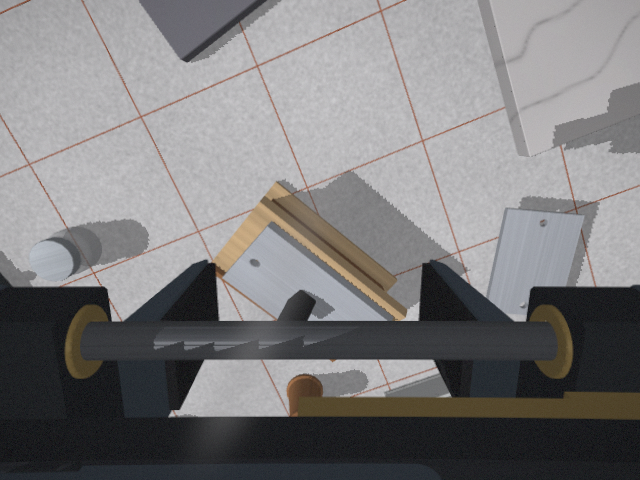

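The wrist view shows the plate on the stand, partly hidden by the gripper, with a hole at (254,262) and the grip at (300,300). I need to shift the camera forward.

Emit:
apply_moves:
  increments:
    - [1, 0.03, -0.012, 0, 0, 0, 0]
    - [1, 0.03, -0.012, 0, 0, 0, 0]
    - [1, 0.03, -0.012, 0, 0, 0, 0]
    - [1, 0.03, -0.012, 0, 0, 0, 0]
    - [1, 0, 0, 0, 0, 0, 0]

```text
time_s: 2.2
ee_pos: [630.6, 264.5, 344.8]
ee_rot: [-179.9, 0.1, 158.0]
force: [-0.2, 0.0, -0.5]
gripper_width: 91.2
gripper_force: 0.0
```

Run:
```python
from h import *
f=cams.grab_frame("wrist"); s=status.state(); print(s["ee_pos"],s["ee_rot"],-np.array(f["R"]).T@np.array(f["t"]))
cv2.imwrite("pics/d.png",cv2.resize(f["color"][60:360,140:540,::-1],(800,600),interpolation=cv2.INTER_CUBIC))
import pickle; pickle.dump({k:(np.array(v)) for k,v in f.items()},open("d.pkl","wb"))
```

```text
[628.17285966 265.77952249 345.21277584] [-1.79945304e+02 -6.69065967e-02  1.58039301e+02] [562.53615806 292.65472778 501.74846252]
```

View pics/d.png

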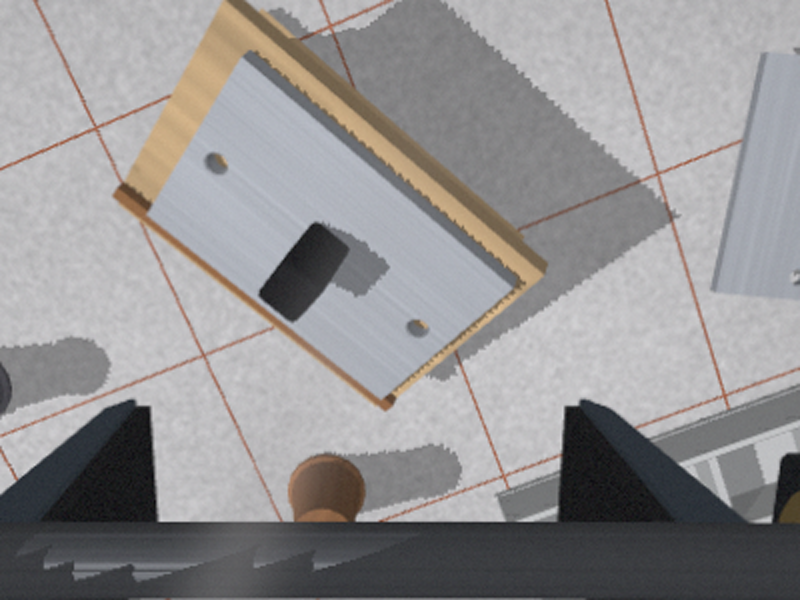

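The crop shows the plate against the low lip, which runs (120,190)–(390,405), with holes at (216,162) and (418,327). Its top corners are at about (245,55), (150,212), (385,395) and (522,283). I'll fit the pose.

```bash
cat >> h.py <<'E'
from scipy.optimize import least_squares
def fitplate(f,uv,obj,x0,tilt=-30):
    g=lambda p:(proj(f,obj@(Rn.from_euler('ZY',[p[3],tilt],degrees=True).as_matrix()).T+p[:3])-uv).ravel()
    r=least_squares(g,x0,loss='soft_l1'); return r.x,g(r.x).reshape(-1,2)
E
python3 - <<'E'
from h import *; import pickle
f=pickle.load(open("d.pkl","rb"))
uv=np.array([[216,162],[418,327],[247,55],[150,212],[385,397],[522,283]])/2+[140,60]
# image-right ~ +y world; plate x up-slope
for sgn in(1,):
  obj=np.array([[0,-68,10],[0,68,10],[58,-85,10],[-58,-85,10],[-58,85,10],[58,85,10]])
  best=None
  for y in range(-180,180,30):
    p,r=fitplate(f,uv,obj,[600,255,60,y])
    if best is None or abs(r).sum()<abs(best[1]).sum(): best=(p,r)
  print(best)
p=best[0];R=Rn.from_euler('ZY',[p[3],-30],degrees=True).as_matrix()
g=np.array([[x,y,z] for z in(10,54) for x in(-15,15) for y in(-12,12)])
print("grip corners crop px",np.round((proj(f,g@R.T+p[:3])-[140,60])*2))
print("grip",R@[0,0,32]+p[:3],"\n",R)
E
```

```text
(array([ 660.22537012,  203.41384821, -430.65332554,  -16.02694409]), array([[  20.83496714,   45.2039805 ],
       [ -20.66824778,  -43.54361319],
       [  -0.66665495,  123.55539928],
       [  45.05004602,   -2.36374742],
       [   0.76777125, -102.6673089 ],
       [ -62.57564434,    1.73953142]]))
grip corners crop px [[306. 235.]
 [326. 233.]
 [308. 260.]
 [329. 257.]
 [301. 219.]
 [323. 217.]
 [303. 244.]
 [325. 242.]]
grip [ 644.84725864  207.83127815 -402.94051262] 
 [[ 0.8323647   0.27608937 -0.48056598]
 [-0.23910041  0.96113197  0.13804469]
 [ 0.5         0.          0.8660254 ]]
```

Run:
```python
from h import *; import pickle
f=pickle.load(open("d.pkl","rb"))
uv=np.array([[216,162],[418,327],[247,55],[150,212],[385,397],[522,283]])/2+[140,60]
obj=np.array([[0,68,10],[0,-68,10],[58,85,10],[-58,85,10],[-58,-85,10],[58,-85,10]])
best=None
for y in range(-180,180,30):
    p,r=fitplate(f,uv,obj,[600,255,60,y])
    if best is None or abs(r).sum()<abs(best[1]).sum(): best=(p,r)
print(best)
p=best[0];R=Rn.from_euler('ZY',[p[3],-30],degrees=True).as_matrix()
g=np.array([[x,y,z] for z in(10,54) for x in(-15,15) for y in(-12,12)])
print("grip corners crop px",np.round((proj(f,g@R.T+p[:3])-[140,60])*2).tolist())
print("grip",R@[0,0,32]+p[:3],"\n",R)
# jig from current top: pins/knob later
f=cams.grab_frame("top"); cv2.imwrite("pics/e.png",cv2.resize(f["color"][200:300,375:485,::-1],(660,600),interpolation=cv2.INTER_CUBIC))
```

```text
(array([604.7956029 , 259.43280336,  64.19463039, 118.64698892]), array([[ 2.08146415,  0.13206244],
       [ 1.91207949, -0.31683672],
       [-0.81605365, -0.91542108],
       [-0.02390081,  0.28841676],
       [-0.10574807,  0.0974477 ],
       [-1.99649021,  0.66319029]]))
grip corners crop px [[327.0, 277.0], [292.0, 249.0], [357.0, 244.0], [321.0, 214.0], [296.0, 324.0], [258.0, 294.0], [328.0, 290.0], [288.0, 258.0]]
grip [612.46619075 245.39136176  91.90744331] 
 [[-4.15182746e-01 -8.77590100e-01  2.39705870e-01]
 [ 7.60015320e-01 -4.79411741e-01 -4.38795050e-01]
 [ 5.00000000e-01  2.77555756e-17  8.66025404e-01]]
```

View pics/e.png

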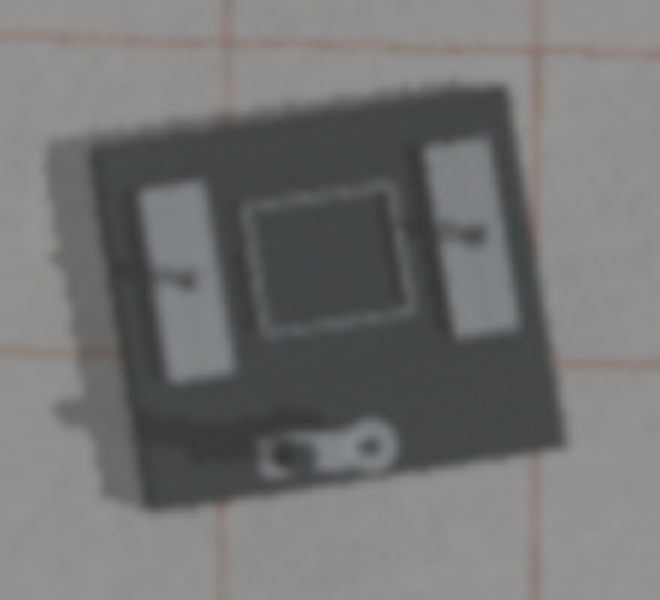

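The top crop shows the jig with pins at (186,280) and (475,235), pivot at (372,445) and the knob to its left. I'll take one close wrist look at the jig before grasping.

Emit:
apply_moves:
  increments:
    - [1, -0.002, -0.039, 0.003, 0, 0, 0]
    - [1, -0.002, -0.039, 0.003, 0, 0, 0]
    - [1, -0.002, -0.039, 0.003, 0, 0, 0]
    - [1, -0.002, -0.039, 0.003, 0, 0, 0]
    - [1, -0.002, -0.039, 0.003, 0, 0, 0]

```text
time_s: 2.72
ee_pos: [615.2, 71.1, 362.8]
ee_rot: [179.9, 0.0, 158.3]
force: [1.3, 0.3, 0.5]
gripper_width: 91.2
gripper_force: 0.0
```

Emit:
apply_moves:
  increments:
    - [1, -0.002, -0.039, 0.003, 0, 0, 0]
    - [1, -0.002, -0.039, 0.003, 0, 0, 0]
    - [1, -0.002, -0.039, 0.003, 0, 0, 0]
    - [1, -0.002, -0.039, 0.003, 0, 0, 0]
    - [1, -0.002, -0.039, 0.003, 0, 0, 0]

```text
time_s: 3.13
ee_pos: [605.9, -123.8, 377.9]
ee_rot: [179.9, 0.0, 158.2]
force: [0.5, -0.4, -0.1]
gripper_width: 91.2
gripper_force: 0.0
```

Emit:
apply_moves:
  increments:
    - [1, -0.002, -0.039, 0.003, 0, 0, 0]
    - [1, -0.002, -0.039, 0.003, 0, 0, 0]
    - [1, 0, 0, 0, 0, 0, 0]
    - [1, 0, 0, 0, 0, 0, 0]
    - [1, 0, 0, 0, 0, 0, 0]

```text
time_s: 3.55
ee_pos: [602.9, -200.4, 383.2]
ee_rot: [179.9, -0.0, 158.2]
force: [-0.6, 0.3, 0.2]
gripper_width: 90.9
gripper_force: 0.0
```

Run:
```python
from h import *; import pickle
f=cams.grab_frame("wrist"); s=status.state(); print(s["ee_pos"],s["ee_rot"],s["qpos"],-np.array(f["R"]).T@np.array(f["t"]))
pickle.dump({k:(np.array(v)) for k,v in f.items()},open("j.pkl","wb"))
for q in["jig_seat","latch","latch_knob"]:
  print(q,[(round(b["score"],2),np.round(b["rect"]).tolist()) for b in finder.boxes_of(q,"wrist")][:3])
cv2.imwrite("pics/f.png",cv2.resize(f["color"][0:360,80:560,::-1],(800,600),interpolation=cv2.INTER_CUBIC))
```

```text
[ 603.07821102 -200.11941142  383.16872341] [1.79940381e+02 1.89020189e-03 1.58214943e+02] [-1.94245313e+01  2.15901947e+01  6.29965565e+01  5.97571187e-02
  9.54089017e+01 -8.76338405e+01] [ 534.86201078 -173.00622246  540.21925795]
jig_seat []
latch [(0.87, [257.0, 45.0, 51.0, 38.0]), (0.65, [460.0, 222.0, 66.0, 55.0])]
latch_knob [(0.63, [252.0, 44.0, 55.0, 43.0])]
```

View pics/f.png

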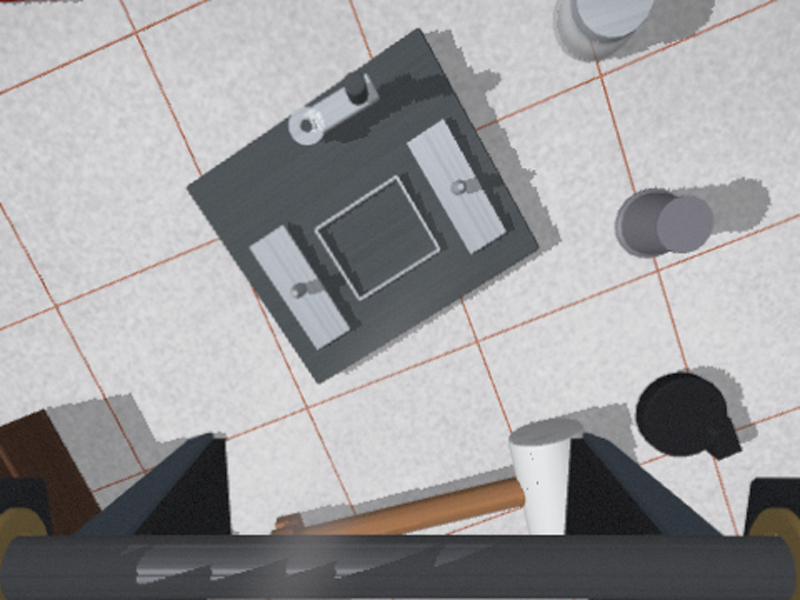

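The crop shows the whole jig: base corners (418,29), (188,187), (320,383) and (538,247); pin tips about (299,291) and (460,187); latch pivot (308,126); knob (360,87). I'll fit its pose.

Run:
```python
from h import *; import pickle
f=pickle.load(open("j.pkl","rb"))
k=480/800
uv=np.array([[418,29],[188,187],[320,383],[538,247],[299,291],[460,187]])*k+[80,0]
# refine base corners
g=cv2.cvtColor(f["color"].astype(np.uint8),cv2.COLOR_RGB2GRAY)
c=cv2.cornerSubPix(g,uv[:4].astype(np.float32).reshape(-1,1,2).copy(),(5,5),(-1,-1),(3,50,.01)).reshape(-1,2); print(c-uv[:4])
obj=np.array([[-105,100,-8],[-105,-100,-8],[70,-100,-8],[70,100,-8],[0,-68,28],[0,68,28]],float)
for n in(6,4):
  for U in(uv,np.r_[c,uv[4:]]):
    for fz in (0,1):
      o=lambda p:(proj(f,obj[:n]@Rn.from_euler('z',p[2],degrees=True).as_matrix().T+[p[0],p[1],30+(p[3] if fz else 0)])-U[:n]).ravel()
      r=least_squares(o,[525,-185,7,0],loss='soft_l1'); print(n,fz,np.round(r.x,2),np.round(r.fun.reshape(-1,2),1).tolist() if 0 else np.round(o(r.x),1).tolist())
pv=onz(f,np.array([308,126])*k+[80,0],51); kn=onz(f,np.array([358,86])*k+[80,0],91); print(pv,kn)
ft=cams.grab_frame("top"); e=lambda x,y:[375+x/6,200+y/6]
print([np.round(onz(ft,e(*q),22),1).tolist() for q in[(95,150),(505,88),(565,445),(150,508)]],np.mean([onz(ft,e(*q),22) for q in[(95,150),(505,88),(565,445),(150,508)]],0))
print([np.round(onz(ft,e(*q),30),1).tolist() for q in[(186,280),(475,235)]])
```

```text
[[-0.28965454 -1.36697998]
 [-1.79850464 -0.16208191]
 [-1.40969849  0.56671448]
 [ 0.34822388  3.67339783]]
6 0 [ 545.26 -191.81   10.19    0.  ] [0.7, -2.4, -1.8, 0.3, -0.6, 1.4, 2.3, 0.2, -1.8, 1.1, 0.9, -0.7]
6 1 [ 545.16 -192.15   10.12  -10.05] [0.3, 0.0, 0.4, 0.5, -0.1, -0.4, 0.4, -0.0, -1.0, 0.2, -0.1, -0.3]
6 0 [ 545.36 -192.82    9.77    0.  ] [1.1, -0.3, -0.6, -0.1, -0.5, 0.9, 1.1, -2.4, -2.8, 1.2, 0.4, 0.1]
6 1 [ 545.07 -192.87    9.84   -4.53] [0.7, 0.4, 0.4, 0.0, -0.1, -0.0, 0.3, -2.9, -2.4, 0.6, -0.2, -0.0]
4 0 [ 545.24 -191.95   10.22    0.  ] [0.5, -2.4, -2.0, 0.4, -0.7, 1.5, 2.2, 0.2]
4 1 [ 545.05 -192.4    10.11   -9.63] [0.1, -0.1, 0.0, 0.4, -0.4, -0.4, 0.2, -0.0]
4 0 [ 545.62 -193.4     9.67    0.  ] [1.0, 0.2, -0.9, 0.1, -1.0, 1.2, 0.7, -1.8]
4 1 [ 545.21 -193.35    9.76   -3.67] [0.6, 0.6, -0.1, 0.1, -0.6, 0.3, 0.1, -2.4]
[ 459.00978412 -206.80506035   51.        ] [ 455.85502759 -166.64407666   91.        ]
[[592.6, -84.9, 22.0], [626.7, -279.3, 22.0], [458.9, -309.1, 22.0], [425.6, -113.2, 22.0]] [ 525.96473645 -196.61595786   22.        ]
[[532.1, -127.2, 30.0], [556.2, -263.1, 30.0]]
```

Emit:
apply_moves:
  increments:
    - [1, 0.0053, 0.0289, -0.008, 0, 0, -6.6]
    - [1, 0.0053, 0.0289, -0.008, 0, 0, -6.6]
    - [1, 0.0053, 0.0289, -0.008, 0, 0, -6.6]
    - [1, 0.0053, 0.0289, -0.008, 0, 0, -6.6]
    - [1, 0.0053, 0.0289, -0.008, 0, 0, -6.6]

```text
time_s: 4.22
ee_pos: [629.7, -55.9, 342.4]
ee_rot: [180.0, -0.0, 124.8]
force: [0.4, 0.3, 0.1]
gripper_width: 91.2
gripper_force: 0.0
```

Emit:
apply_moves:
  increments:
    - [1, 0.0053, 0.0289, -0.008, 0, 0, -6.6]
    - [1, 0.0053, 0.0289, -0.008, 4.39, 2.4, 0]
    - [1, 0.0053, 0.0289, -0.008, 4.39, 2.4, 0]
    - [1, 0.0053, 0.0289, -0.008, 4.39, 2.4, 0]
    - [1, 0.0053, 0.0289, -0.008, 4.39, 2.4, 0]

```text
time_s: 4.63
ee_pos: [656.3, 89.0, 303.2]
ee_rot: [180.0, -20.2, 118.6]
force: [0.7, 0.8, -0.8]
gripper_width: 90.9
gripper_force: 0.0
```

Emit:
apply_moves:
  increments:
    - [1, 0.0053, 0.0289, -0.008, 4.39, 2.4, 0]
    - [1, 0.0053, 0.0289, -0.008, 4.39, 2.4, 0]
    - [1, -0.0072, 0.0132, -0.026, 0, 0, 0]
    - [1, -0.0072, 0.0132, -0.026, 0, 0, 0]
    - [1, 0, 0, 0, 0, 0, 0]

```text
time_s: 5.05
ee_pos: [648.7, 173.1, 228.8]
ee_rot: [-179.1, -30.3, 118.3]
force: [0.1, -0.1, 0.5]
gripper_width: 91.0
gripper_force: 0.0
```

Run:
```python
from h import *
s=status.state(); p=np.array(s["ee_pos"]); print(p,s["ee_rot"],s["qpos"])
R=Rn.from_euler('xyz',s["ee_rot"],degrees=True).as_matrix(); print(R)
n=np.array([.2397,-.4388,.866]); T=np.array([611.8,246.7,89.3]); print("to go",T-p,"along",(T-p)@n)
f=cams.grab_frame("wrist"); cv2.imwrite("pics/g.png",cv2.resize(f["color"][:,:,::-1],(640,480)))
# side/top triangulation of plate from masks: compare mask with predicted outline
P=np.array([604.8,259.4,64.2]);Q=Rn.from_euler('ZY',[118.65,-30],degrees=True).as_matrix()
f=cams.grab_frame("side"); m=[(b["score"],b["rect"]) for b in finder.boxes_of("plate","side")]
pr=proj(f,np.array([[x,y,10] for x in(-58,58) for y in(-85,85)])@Q.T+P); print(pr.min(0),pr.max(0)-pr.min(0),m)
im=cv2.resize(f["color"][170:270,270:400,::-1],(780,600),interpolation=cv2.INTER_CUBIC)
for x in np.r_[pr,proj(f,np.array([[0,-68,10],[0,68,10],[0,0,54]])@Q.T+P)]: cv2.circle(im,tuple(int(v) for v in (x-[270,170]+.5)*6),3,(0,0,255),1)
cv2.imwrite("pics/s.png",im)
```

```text
[648.65179406 173.05160683 228.82117313] [-179.14970247  -30.30859077  118.26855367] [  1.63695393  34.06040606  69.76062554  26.3957474   91.50737037
 -29.76935783]
[[-0.40887253  0.87709357 -0.25205184]
 [ 0.76035814  0.48014866  0.43739315]
 [ 0.50465707 -0.01281162 -0.86322483]]
to go [ -36.85179406   73.64839317 -139.52117313] along -161.97562588799332
[302.5633215  186.54233003] [75.44697634 54.57648666] [(0.58, [327.4, 170.6, 43.0, 18.7]), (0.55, [300.2, 191.0, 74.4, 51.1])]
```

View pics/s.png

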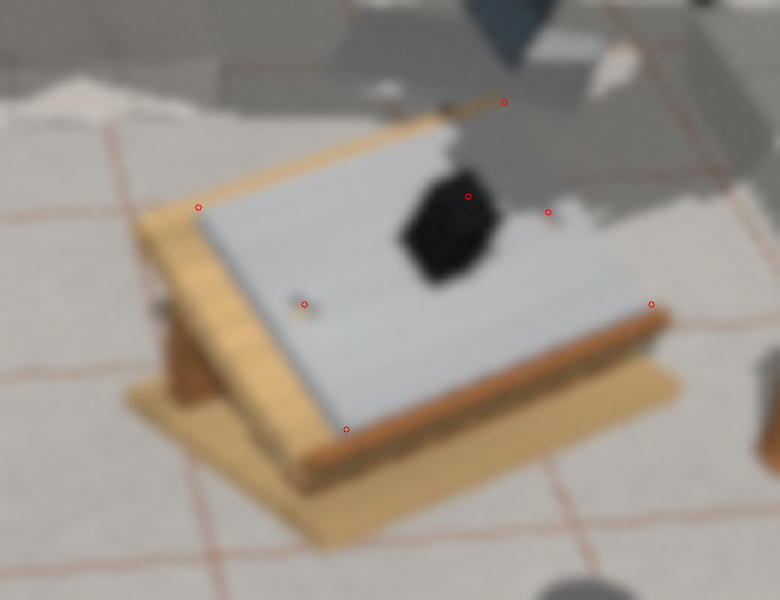

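The side overlay shows the fitted plate matching the picture: predicted corners and holes land on the visible ones, e.g. hole (303,305) and corner (346,429). I'll descend along the plate's normal.

Emit:
apply_moves:
  increments:
    - [1, -0.005, 0.01, -0.019, 0, 0, 0]
    - [1, -0.005, 0.01, -0.019, 0, 0, 0]
    - [1, -0.005, 0.01, -0.019, 0, 0, 0]
    - [1, -0.005, 0.01, -0.019, 0, 0, 0]
    - [1, -0.005, 0.01, -0.019, 0, 0, 0]

```text
time_s: 5.62
ee_pos: [629.3, 220.4, 141.8]
ee_rot: [179.7, -29.9, 118.6]
force: [-0.6, 0.5, 0.1]
gripper_width: 91.2
gripper_force: 0.0
```

Emit:
apply_moves:
  increments:
    - [1, -0.003, 0.006, -0.011, 0, 0, 0]
    - [1, -0.003, 0.006, -0.011, 0, 0, 0]
    - [1, -0.003, 0.006, -0.011, 0, 0, 0]
    - [1, -0.0015, 0.003, -0.006, 0, 0, 0]
    - [1, 0, 0, 0, 0, 0, 0]

```text
time_s: 6.03
ee_pos: [617.5, 241.7, 101.3]
ee_rot: [-180.0, -30.0, 118.5]
force: [-0.7, -0.3, 0.6]
gripper_width: 91.5
gripper_force: 0.0
```

Emit:
apply_moves:
  increments:
    - [1, -0.0025, 0.0025, -0.006, 0, 0, 0]
    - [1, -0.0025, 0.0025, -0.005, 0, 0, 0]
    - [1, 0, 0, 0, 0, 0, 0]

```text
time_s: 6.28
ee_pos: [611.4, 246.6, 89.4]
ee_rot: [-179.8, -30.0, 118.4]
force: [-0.1, 0.4, 0.5]
gripper_width: 91.3
gripper_force: 0.0
```

Emit:
apply_moves:
  increments:
    - [-1, 0, 0, 0, 0, 0, 0]
    - [-1, 0, 0, 0, 0, 0, 0]
    - [-1, 0, 0, 0, 0, 0, 0]
    - [-1, 0, 0, 0, 0, 0, 0]
    - [-1, 0, 0, 0, 0, 0, 0]
  newtons: 50

```text
time_s: 6.7
ee_pos: [612.1, 246.5, 89.8]
ee_rot: [-179.9, -30.0, 118.4]
force: [-0.2, -0.0, -0.9]
gripper_width: 60.9
gripper_force: 0.0
```

Emit:
apply_moves:
  increments:
    - [-1, 0, 0, 0, 0, 0, 0]
    - [-1, 0, 0, 0, 0, 0, 0]
    - [-1, 0, 0, 0, 0, 0, 0]
    - [-1, 0, 0, 0, 0, 0, 0]
    - [-1, 0, 0, 0, 0, 0, 0]

```text
time_s: 7.12
ee_pos: [611.9, 246.6, 89.7]
ee_rot: [-179.9, -30.0, 118.4]
force: [-0.5, 0.5, -1.0]
gripper_width: 27.2
gripper_force: 0.0
```

Emit:
apply_moves:
  increments:
    - [-1, 0, 0, 0, 0, 0, 0]
    - [-1, 0, 0, 0, 0, 0, 0]
    - [-1, 0, 0, 0, 0, 0, 0]
    - [-1, 0, 0, 0, 0, 0, 0]

```text
time_s: 7.45
ee_pos: [611.5, 246.4, 89.7]
ee_rot: [-179.8, -30.0, 118.4]
force: [-3.3, -1.6, 0.9]
gripper_width: 23.8
gripper_force: 50.0
```

Emit:
apply_moves:
  increments:
    - [-1, 0.0012, -0.0022, 0.0043, 0, 0, 0]
    - [-1, 0.0012, -0.0022, 0.0043, 0, 0, 0]
    - [-1, 0.0024, -0.0044, 0.0087, 0, 0, 0]
    - [-1, 0.0036, -0.0066, 0.013, 0, 0, 0]
    - [-1, 0.0036, -0.0066, 0.013, 0, 0, 0]

```text
time_s: 7.87
ee_pos: [624.4, 223.7, 132.9]
ee_rot: [-179.8, -29.9, 118.4]
force: [0.2, -0.5, -5.2]
gripper_width: 23.7
gripper_force: 50.0
```

Emit:
apply_moves:
  increments:
    - [-1, 0.0036, -0.0066, 0.013, 0, 0, 0]
    - [-1, 0.0036, -0.0066, 0.013, 0, 0, 0]
    - [-1, 0.0036, -0.0066, 0.013, 0, 0, 0]
    - [-1, 0.0036, -0.0066, 0.013, 0, 0, 0]
    - [-1, 0, 0, 0.013, 0, 0, 0]

```text
time_s: 8.28
ee_pos: [639.7, 196.0, 198.4]
ee_rot: [-179.9, -29.9, 118.3]
force: [-0.3, 0.2, -5.1]
gripper_width: 23.5
gripper_force: 50.0
```

Emit:
apply_moves:
  increments:
    - [-1, -0.0043, -0.0176, 0.005, -4.39, -2.4, 0]
    - [-1, -0.0043, -0.0176, 0.005, -4.39, -2.4, 0]
    - [-1, -0.0043, -0.0176, 0.005, -4.39, -2.4, 0]
    - [-1, -0.0043, -0.0176, 0.005, -4.39, -2.4, 0]
    - [-1, -0.0043, -0.0176, 0.005, -4.39, -2.4, 0]

```text
time_s: 8.7
ee_pos: [616.6, 109.6, 224.2]
ee_rot: [180.0, -4.8, 118.4]
force: [-0.1, 0.0, -7.3]
gripper_width: 23.7
gripper_force: 50.0
```

Emit:
apply_moves:
  increments:
    - [-1, -0.0043, -0.0176, 0, -4.39, -2.4, 0]
    - [-1, -0.0043, -0.0176, 0, 0, 0, -6.8]
    - [-1, -0.0043, -0.0176, 0, 0, 0, -6.8]
    - [-1, -0.0043, -0.0176, 0, 0, 0, -6.8]
    - [-1, -0.0043, -0.0176, 0, 0, 0, -6.8]

```text
time_s: 9.12
ee_pos: [594.4, 22.3, 223.4]
ee_rot: [-180.0, -0.1, 90.9]
force: [0.1, -0.4, -5.0]
gripper_width: 23.4
gripper_force: 50.0
```

Emit:
apply_moves:
  increments:
    - [-1, -0.0043, -0.0176, 0, 0, 0, -6.8]
    - [-1, -0.0043, -0.0176, 0, 0, 0, -6.8]
    - [-1, -0.0043, -0.0176, 0, 0, 0, -6.8]
    - [-1, -0.0043, -0.0176, 0, 0, 0, -6.8]
    - [-1, -0.0043, -0.0176, 0, 0, 0, -6.8]

```text
time_s: 9.53
ee_pos: [573.1, -66.0, 223.4]
ee_rot: [-179.9, -0.1, 56.9]
force: [1.4, -0.4, -5.6]
gripper_width: 23.7
gripper_force: 50.0
```

Emit:
apply_moves:
  increments:
    - [-1, -0.0043, -0.0176, 0, 0, 0, -6.8]
    - [-1, -0.0043, -0.0176, 0, 0, 0, -6.8]
    - [-1, -0.0043, -0.0176, 0, 0, 0, -6.8]
    - [-1, -0.0043, -0.0176, 0, 0, 0, -6.8]
    - [-1, -0.0043, -0.0176, 0, 0, 0, -6.8]

```text
time_s: 9.95
ee_pos: [551.7, -153.9, 223.4]
ee_rot: [-179.9, -0.0, 22.9]
force: [0.9, -0.7, -6.4]
gripper_width: 23.9
gripper_force: 50.0
```

Emit:
apply_moves:
  increments:
    - [-1, -0.0043, -0.0176, 0, 0, 0, -6.5]
    - [-1, -0.0043, -0.0176, 0, 0, 0, 0]
    - [-1, 0, 0, 0, 0, 0, 0]
    - [-1, 0, 0, 0, 0, 0, 0]

```text
time_s: 10.28
ee_pos: [543.2, -189.1, 223.3]
ee_rot: [-179.9, -0.0, 16.6]
force: [0.3, 1.1, -5.8]
gripper_width: 23.9
gripper_force: 50.0
```

Emit:
apply_moves:
  increments:
    - [-1, 0.001, -0.0015, -0.025, 0, 0, -3.2]
    - [-1, 0.001, -0.0015, -0.025, 0, 0, -3.3]
    - [-1, 0, 0, -0.025, 0, 0, 0]
    - [-1, 0, 0, -0.018, 0, 0, 0]
    - [-1, 0, 0, 0, 0, 0, 0]

```text
time_s: 10.7
ee_pos: [543.0, -189.7, 126.0]
ee_rot: [-179.7, 0.4, 10.3]
force: [-1.9, 1.2, -6.0]
gripper_width: 23.5
gripper_force: 50.0
```

Run:
```python
from h import *; import pickle
s=status.state(); print(s["ee_pos"],s["ee_rot"],s["qpos"])
fs={c:cams.grab_frame(c) for c in("wrist","top","side")}
pickle.dump({c:{k:np.array(v) for k,v in f.items()} for c,f in fs.items()},open("hov.pkl","wb"))
a=cv2.resize(fs["wrist"]["color"][:,:,::-1],(400,300))
b=cv2.resize(fs["top"]["color"][200:300,370:503,::-1],(400,300),interpolation=cv2.INTER_CUBIC)
c=cv2.resize(fs["side"]["color"][240:440,240:507,::-1],(800,600),interpolation=cv2.INTER_CUBIC)[150:450]
cv2.imwrite("pics/i.png",np.vstack([np.hstack([a,b]),c]))
```

```text
[ 542.97277297 -189.74779801  126.02299805] [-179.6601636     0.44620158   10.27601786] [-2.04440945e+01  2.32588657e+01  9.77350475e+01  7.44767709e-02
  5.95632966e+01  5.92431698e+01]
```

View pics/i.png

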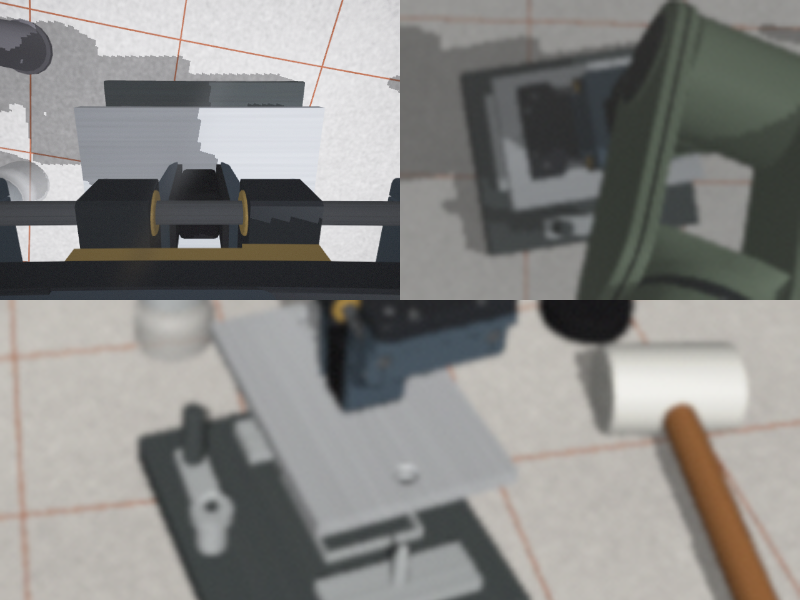

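The composite shows the plate level over the jig. In the wrist tile its far edge runs (76,107)–(324,107) and the jig's edge (105,82)–(305,82). In the side tile the near hole is at (405,472), above the pin tip at (402,545). I'll measure the misalignment.

Run:
```python
from h import *; import pickle
H=pickle.load(open("hov.pkl","rb")); f=H["wrist"]
g=cv2.cvtColor(f["color"].astype(np.uint8),cv2.COLOR_RGB2GRAY)
p=np.array([[121.6,171.2],[518.4,171.2],[168,131],[487,131]],np.float32)
q=cv2.cornerSubPix(g,p.reshape(-1,1,2).copy(),(6,6),(-1,-1),(3,50,.01)).reshape(-1,2); print(q)
for P in(p,q):
  W=[onz(f,P[i],z) for i,z in enumerate((107,107,22,22))]
  w=np.array(W); print(np.round(w,1).tolist())
  d=lambda a,b:(np.linalg.norm(a-b),np.degrees(np.arctan2(*(a-b)[:2][::-1])))
  print(d(w[0],w[1]),d(w[2],w[3]))
  for yaw in(10.1,):
    X=np.array([np.cos(np.radians(yaw)),np.sin(np.radians(yaw))])
    print("plate c",(w[0]+w[1])[:2]/2-58*X,"jig",(w[2]+w[3])[:2]/2-70*X)
f=H["side"]
h=onz(f,[240+405/3-.3,240+322/3-.3],107)  # hole on top face
for z in(105,107,109): print("hole",onz(f,[240+405/3-.3,240+322/3-.3],z))
print("pin tip",onz(f,[240+402/3-.3,240+392/3-.3],58))
cv2.imwrite("pics/k.png",np.hstack([cv2.resize(f["color"][325:405,330:420,::-1],(450,400),interpolation=cv2.INTER_CUBIC),]))
```

```text
[[117.44819 171.55681]
 [516.8198  171.53357]
 [165.47992 129.32828]
 [487.33215 130.48045]]
[[581.8, -96.7, 107.0], [612.0, -262.8, 107.0], [595.3, -84.6, 22.0], [630.3, -278.0, 22.0]]
(np.float64(168.8316424992298), np.float64(100.29702155515706)) (np.float64(196.52551845749048), np.float64(100.24687450386217))
plate c [ 539.78355452 -189.88416996] jig [ 543.86535352 -193.57161366]
[[581.3, -94.9, 107.0], [611.7, -262.2, 107.0], [596.0, -83.0, 22.0], [630.6, -278.1, 22.0]]
(np.float64(169.96510054202642), np.float64(100.30442806722216)) (np.float64(198.1356078524395), np.float64(100.0506403531264))
plate c [ 539.42188428 -188.72258207] jig [ 544.38701738 -192.8282009 ]
hole [ 557.45739103 -249.01334821  105.        ]
hole [ 556.78142998 -250.91865982  107.        ]
hole [ 556.10546894 -252.82397143  109.        ]
pin tip [ 557.81396266 -256.24894827   58.        ]
```

View pics/k.png

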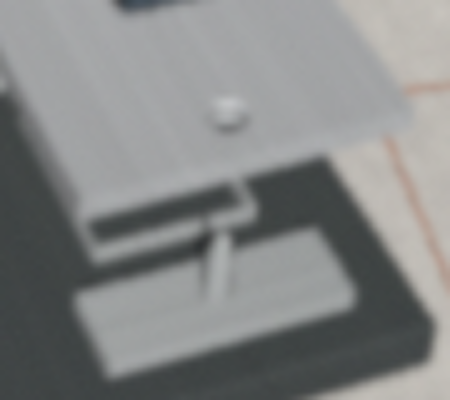

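The crop shows the hole at (228,112) and the pin tip at (222,226), so a few mm of correction are needed. I'll apply part of it and go closer for a finer comparison.

Emit:
apply_moves:
  increments:
    - [-1, 0.0013, -0.002, -0.012, 0, 0, 0]
    - [-1, 0.0012, -0.002, -0.012, 0, 0, 0]
    - [-1, 0, 0, -0.008, 0, 0, 0]
    - [-1, 0, 0, 0, 0, 0, 0]
    - [-1, 0, 0, 0, 0, 0, 0]

```text
time_s: 11.27
ee_pos: [548.0, -195.8, 97.8]
ee_rot: [-180.0, 0.0, 10.3]
force: [-0.3, -0.3, -5.8]
gripper_width: 24.2
gripper_force: 50.0
```

Run:
```python
from h import *; import pickle
s=status.state(); print(s["ee_pos"],s["ee_rot"])
fs={c:cams.grab_frame(c) for c in("wrist","side")}
pickle.dump({c:{k:np.array(v) for k,v in f.items()} for c,f in fs.items()},open("hov2.pkl","wb"))
a=cv2.resize(fs["wrist"]["color"][100:280,80:560,::-1],(800,300),interpolation=cv2.INTER_CUBIC)
b=cv2.resize(fs["side"]["color"][325:385,320:480,::-1],(800,300),interpolation=cv2.INTER_CUBIC)
cv2.imwrite("pics/l.png",np.vstack([a,b]))
```

```text
[ 547.96984054 -195.81185272   97.80879979] [-1.79967691e+02  4.64513348e-02  1.02608451e+01]
```

View pics/l.png

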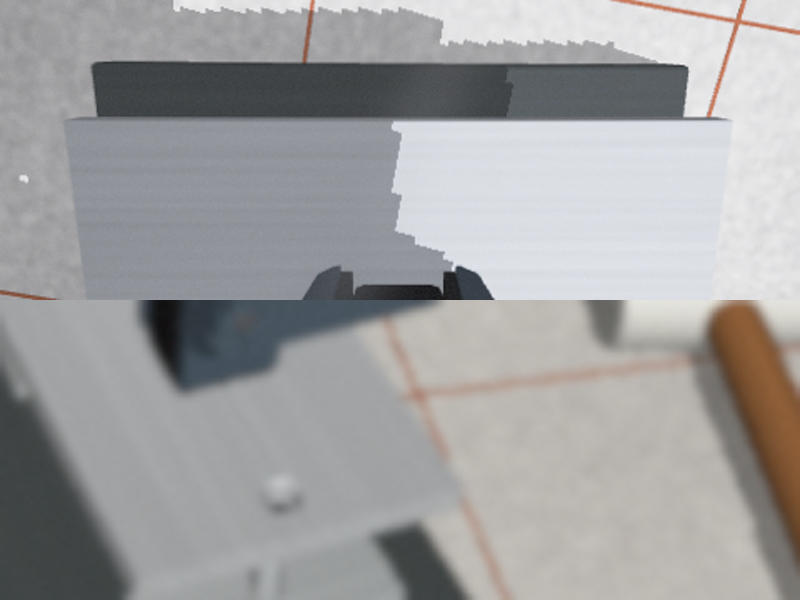

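The wrist crop shows the plate edge (66,118)–(731,120) and the jig edge (93,63)–(688,66); in the side crop the hole is at (282,491). I'll recompute the relative offset, calibrating the wrist camera's height with the known lengths.

Run:
```python
from h import *; import pickle
H=pickle.load(open("hov2.pkl","rb")); f=H["wrist"]; k=.6
uv=np.array([[66,118],[731,120],[93,63],[688,65]])*k+[80,100]-.2
tc=np.array([547.97,-195.81,97.81])
pl=np.array([[58,85,0],[58,-85,0]]); jg=np.array([[70,100,0],[70,-100,0]])
def fit(Hh,uv,zt):
  f=H2["wrist"] if Hh is None else Hh
  # unknown: plate xy yaw, jig xy yaw, fixed z
  def o(p,zo):
    A=pl@Rn.from_euler('z',p[2],degrees=True).as_matrix().T+[p[0],p[1],zt]
    B=jg@Rn.from_euler('z',p[5],degrees=True).as_matrix().T+[p[3],p[4],22]
    return (proj(f,np.r_[A,B])-uv).ravel()
  r=least_squares(lambda p:o(p,0),[545,-190,10,545,-190,10]); return r.x,r.fun
for zt in(76.8,78.8,80.8):
  x,fu=fit(f,uv,zt); print(zt,np.round(x,2),"jig-plate",np.round(x[3:5]-x[:2],2),np.round(fu,1))
f=H["side"]; uvh=np.array([376.1,362.9])
for z in(76.8,78.8,80.8): print("side hole",onz(f,uvh,z))
# earlier hover with known TCP delta
H1=pickle.load(open("hov.pkl","rb")); print(onz(H1["side"],[374.9,347.0],107))
for r,c in((374.2,369.8),(373.8,370.6)): print("pin tip",onz(f,[r,c],58))
X=Rn.from_euler('z',10.2,degrees=True).as_matrix(); print("seat from side pin",onz(f,[374.2,369.8],58)-X@[0,-68,28])
```

```text
76.8 [ 544.82 -195.82   10.08  544.56 -193.18   10.07] jig-plate [-0.26  2.64] [ 2.4 -0.3 -2.4 -0.3 -2.4  0.3  2.4  0.3]
78.8 [ 544.89 -195.8    10.08  544.56 -193.18   10.07] jig-plate [-0.34  2.63] [ 0.1 -0.  -0.1 -0.  -2.4  0.3  2.4  0.3]
80.8 [ 544.96 -195.79   10.08  544.56 -193.18   10.07] jig-plate [-0.41  2.61] [-2.2  0.3  2.2  0.3 -2.4  0.3  2.4  0.3]
side hole [ 559.95398783 -257.51596406   76.8       ]
side hole [ 559.30259373 -259.29775914   78.8       ]
side hole [ 558.65119962 -261.07955422   80.8       ]
[ 557.11937363 -250.89731347  107.        ]
pin tip [ 558.95406418 -255.17707967   58.        ]
pin tip [ 557.84774419 -256.77115088   58.        ]
seat from side pin [ 546.91230184 -188.25177832   30.        ]
```

Wrist and side agree: shift by about (-0.4, +2.5) mm, yaw matching. I'll descend in small guarded steps.

Emit:
apply_moves:
  increments:
    - [-1, -0.0004, 0.0025, 0, 0, 0, 0]
    - [-1, 0, 0, -0.004, 0, 0, 0]
    - [-1, 0, 0, -0.004, 0, 0, 0]
    - [-1, 0, 0, -0.002, 0, 0, 0]
    - [-1, 0, 0, 0, 0, 0, 0]

```text
time_s: 11.78
ee_pos: [547.3, -193.3, 87.2]
ee_rot: [-180.0, 0.1, 10.3]
force: [-0.5, -0.1, -5.5]
gripper_width: 23.4
gripper_force: 50.0
```

Emit:
apply_moves:
  increments:
    - [-1, 0, 0, -0.002, 0, 0, 0]
    - [-1, 0, 0, -0.002, 0, 0, 0]
    - [-1, 0, 0, 0, 0, 0, 0]

```text
time_s: 12.03
ee_pos: [547.6, -193.4, 83.5]
ee_rot: [-180.0, 0.0, 10.3]
force: [0.4, 0.3, -6.5]
gripper_width: 24.3
gripper_force: 50.0
```

Emit:
apply_moves:
  increments:
    - [-1, 0, 0, -0.002, 0, 0, 0]
    - [-1, 0, 0, -0.002, 0, 0, 0]
    - [-1, 0, 0, 0, 0, 0, 0]

```text
time_s: 12.28
ee_pos: [547.5, -193.4, 79.5]
ee_rot: [-180.0, 0.0, 10.3]
force: [-0.6, -0.3, -5.9]
gripper_width: 23.9
gripper_force: 50.0
```

Emit:
apply_moves:
  increments:
    - [-1, 0, 0, -0.002, 0, 0, 0]
    - [-1, 0, 0, -0.001, 0, 0, 0]
    - [-1, 0, 0, 0, 0, 0, 0]

```text
time_s: 12.53
ee_pos: [547.6, -193.4, 76.7]
ee_rot: [-180.0, 0.0, 10.3]
force: [-0.5, -0.1, -6.2]
gripper_width: 24.0
gripper_force: 50.0
```

Emit:
apply_moves:
  increments:
    - [-1, 0, 0, -0.002, 0, 0, 0]
    - [-1, 0, 0, -0.002, 0, 0, 0]
    - [-1, 0, 0, -0.002, 0, 0, 0]
    - [-1, 0, 0, 0, 0, 0, 0]

```text
time_s: 12.87
ee_pos: [547.7, -193.3, 70.5]
ee_rot: [-180.0, 0.0, 10.3]
force: [0.1, 0.3, -6.6]
gripper_width: 23.5
gripper_force: 50.0
```

Emit:
apply_moves:
  increments:
    - [-1, 0, 0, -0.002, 0, 0, 0]
    - [-1, 0, 0, -0.002, 0, 0, 0]
    - [-1, 0, 0, -0.001, 0, 0, 0]
    - [-1, 0, 0, 0, 0, 0, 0]

```text
time_s: 13.2
ee_pos: [547.8, -193.4, 65.7]
ee_rot: [-180.0, 0.0, 10.3]
force: [-0.1, 0.8, -6.3]
gripper_width: 23.5
gripper_force: 50.0
```

Emit:
apply_moves:
  increments:
    - [-1, 0, 0, -0.002, 0, 0, 0]
    - [-1, 0, 0, -0.001, 0, 0, 0]
    - [-1, 0, 0, 0, 0, 0, 0]

```text
time_s: 13.45
ee_pos: [547.8, -193.4, 62.8]
ee_rot: [-180.0, 0.0, 10.3]
force: [0.6, 0.1, -6.7]
gripper_width: 23.8
gripper_force: 50.0
```

Emit:
apply_moves:
  increments:
    - [-1, 0, 0, -0.001, 0, 0, 0]
    - [-1, 0, 0, -0.001, 0, 0, 0]
    - [-1, 0, 0, 0, 0, 0, 0]

```text
time_s: 13.7
ee_pos: [547.8, -193.5, 60.8]
ee_rot: [180.0, -0.0, 10.3]
force: [-0.1, 1.1, -6.3]
gripper_width: 24.0
gripper_force: 50.0
```

Emit:
apply_moves:
  increments:
    - [-1, 0, 0, -0.001, 0, 0, 0]
    - [-1, 0, 0, 0, 0, 0, 0]

```text
time_s: 13.87
ee_pos: [547.8, -193.5, 59.9]
ee_rot: [180.0, -0.0, 10.3]
force: [0.6, 0.1, -6.1]
gripper_width: 23.6
gripper_force: 50.0
```

Emit:
apply_moves:
  increments:
    - [-1, 0, 0, -0.001, 0, 0, 0]
    - [-1, 0, 0, 0, 0, 0, 0]

```text
time_s: 14.03
ee_pos: [547.8, -193.4, 58.9]
ee_rot: [180.0, 0.0, 10.3]
force: [1.3, 0.6, -5.9]
gripper_width: 23.7
gripper_force: 50.0
```

Emit:
apply_moves:
  increments:
    - [-1, 0, 0, -0.0005, 0, 0, 0]
    - [-1, 0, 0, 0, 0, 0, 0]

```text
time_s: 14.2
ee_pos: [547.9, -193.5, 58.4]
ee_rot: [180.0, -0.0, 10.3]
force: [0.9, 0.8, -6.5]
gripper_width: 23.9
gripper_force: 50.0
```

Emit:
apply_moves:
  increments:
    - [-1, 0, 0, -0.0005, 0, 0, 0]
    - [-1, 0, 0, 0, 0, 0, 0]

```text
time_s: 14.37
ee_pos: [547.8, -193.5, 57.9]
ee_rot: [180.0, -0.0, 10.3]
force: [0.8, 0.9, -6.6]
gripper_width: 23.5
gripper_force: 50.0
```

Not down yet by force; continuing in fine steps.

Emit:
apply_moves:
  increments:
    - [-1, 0, 0, -0.0005, 0, 0, 0]
    - [-1, 0, 0, 0, 0, 0, 0]

```text
time_s: 14.53
ee_pos: [547.9, -193.5, 57.7]
ee_rot: [180.0, -0.0, 10.3]
force: [0.7, -0.6, -2.5]
gripper_width: 23.9
gripper_force: 50.0
```

Emit:
apply_moves:
  increments:
    - [-1, 0, 0, -0.0005, 0, 0, 0]
    - [-1, 0, 0, 0, 0, 0, 0]

```text
time_s: 14.7
ee_pos: [547.9, -193.5, 57.7]
ee_rot: [180.0, -0.0, 10.3]
force: [-0.7, 0.3, 1.8]
gripper_width: 23.5
gripper_force: 50.0
```

Emit:
apply_moves:
  increments:
    - [-1, 0, 0, -0.0005, 0, 0, 0]
    - [-1, 0, 0, 0, 0, 0, 0]

```text
time_s: 14.87
ee_pos: [547.9, -193.5, 57.7]
ee_rot: [180.0, -0.0, 10.3]
force: [-1.1, 0.5, 5.6]
gripper_width: 23.5
gripper_force: 50.0
```

The plate is resting at TCP z 57.7, with light force. I'll release, lift and look.

Emit:
apply_moves:
  increments:
    - [-1, 0, 0, 0.001, 0, 0, 0]
    - [0, 0, 0, 0, 0, 0, 0]
    - [0, 0, 0, 0, 0, 0, 0]
    - [0, 0, 0, 0, 0, 0, 0]
    - [0, 0, 0, 0, 0, 0, 0]

```text
time_s: 15.28
ee_pos: [548.1, -193.6, 57.6]
ee_rot: [180.0, -0.0, 10.3]
force: [-0.4, -0.1, 0.3]
gripper_width: 45.0
gripper_force: 0.0
```

Emit:
apply_moves:
  increments:
    - [0, 0, 0, 0.003, 0, 0, 0]
    - [0, 0, 0, 0.006, 0, 0, 0]
    - [0, 0, 0, 0.02, 0, 0, 0]
    - [0, 0, 0, 0.025, 0, 0, 0]
    - [0, 0, 0, 0.025, 0, 0, 0]

```text
time_s: 15.7
ee_pos: [547.6, -193.4, 137.5]
ee_rot: [-180.0, 0.0, 10.3]
force: [-0.1, 0.5, -0.2]
gripper_width: 45.7
gripper_force: 0.0
```

Emit:
apply_moves:
  increments:
    - [0, 0.02, 0.01, 0.035, 0, 0, 0]
    - [0, 0.03, 0.01, 0.035, 0, 0, 0]
    - [0, 0.03, 0.01, 0.035, 0, 0, 0]
    - [0, 0, 0, 0, 0, 0, 0]

```text
time_s: 16.03
ee_pos: [628.1, -165.1, 241.4]
ee_rot: [179.6, -1.0, 10.4]
force: [1.0, 0.5, 0.7]
gripper_width: 45.6
gripper_force: 0.0
```

Run:
```python
from h import *; import pickle
s=status.state(); print(s["ee_pos"],s["ee_rot"])
fs={c:cams.grab_frame(c) for c in("side","top")}
pickle.dump({c:{k:np.array(v) for k,v in f.items()} for c,f in fs.items()},open("post.pkl","wb"))
for c in fs: print(c,[(round(b["score"],2),np.round(b["rect"],1).tolist(),np.round(onz(fs[c],[b["rect"][0]+b["rect"][2]/2,b["rect"][1]+b["rect"][3]/2],71),1).tolist()) for b in finder.boxes_of("latch_knob",c)][:3])
f=fs["side"]
cv2.imwrite("pics/m.png",cv2.resize(f["color"][300:420,270:430,::-1],(800,600),interpolation=cv2.INTER_CUBIC))
```

```text
[ 628.11606124 -165.12748649  241.35981726] [179.62624509  -0.96642247  10.3909548 ]
side [(0.95, [300.9, 320.9, 16.4, 46.8], [459.0, -193.0, 71.0])]
top [(0.45, [414.6, 272.7, 14.3, 2.5], [457.2, -163.7, 71.0])]
```

View pics/m.png

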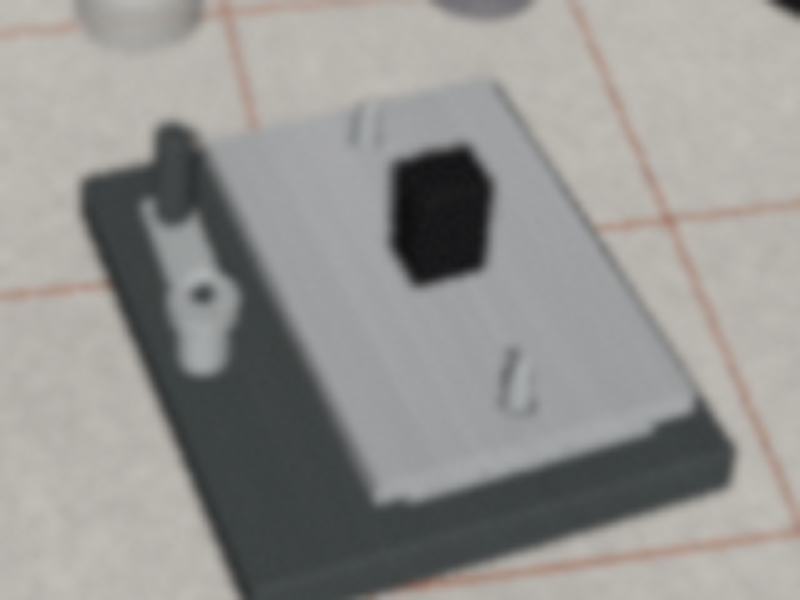

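The plate lies flat on the rests with both pins through it, at (370,125) and (517,380); the knob at (175,172) is still open. I'll go to the knob with the gripper half open.

Emit:
apply_moves:
  increments:
    - [0, -0.0342, -0.0007, -0.024, 0, 0, 0]
    - [0, -0.0342, -0.0007, -0.024, 0, 0, 0]
    - [0, -0.0342, -0.0007, -0.024, 0, 0, 0]
    - [0, -0.0342, -0.0007, -0.024, 0, 0, 0]
    - [0, -0.0342, -0.0007, -0.02, 0, 0, 0]

```text
time_s: 16.65
ee_pos: [445.6, -168.6, 114.9]
ee_rot: [-179.9, 0.2, 10.2]
force: [0.4, -0.2, 0.6]
gripper_width: 45.5
gripper_force: 0.0
```

Emit:
apply_moves:
  increments:
    - [0, 0, 0, 0, 0, 0, 0]
    - [0, 0, 0, 0, 0, 0, 0]

```text
time_s: 16.82
ee_pos: [444.7, -168.2, 115.0]
ee_rot: [-179.7, 0.4, 10.2]
force: [1.7, -0.1, 0.9]
gripper_width: 45.6
gripper_force: 0.0
```

Run:
```python
from h import *
f=cams.grab_frame("side"); s=status.state(); print(s["ee_pos"],s["ee_rot"])
p=np.array(s["ee_pos"]); k=onz(f,[304.8,334.2],71); print("knob side",k, onz(f,[304.9,324.6],91))
cv2.imwrite("pics/n.png",cv2.resize(f["color"][290:410,250:410,::-1],(800,600),interpolation=cv2.INTER_CUBIC))
```

```text
[ 448.33887642 -169.23325414  116.67985936] [-1.79927778e+02  1.19898333e-01  1.01835422e+01]
knob side [ 455.0910265  -167.28376742   71.        ] [ 455.73784501 -164.3843504    91.        ]
```

View pics/n.png

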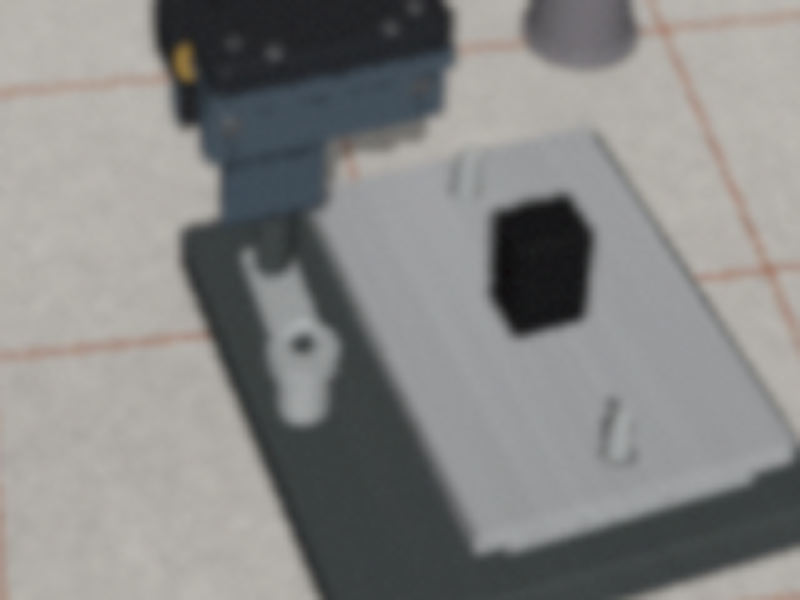

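The finger is roughly centred over the knob at (277,245). I'll shift 5 mm in +x and descend.

Emit:
apply_moves:
  increments:
    - [0, 0.005, 0.001, -0.01, 0, 0, 0]
    - [0, 0, 0, -0.012, 0, 0, 0]
    - [0, 0, 0, -0.012, 0, 0, 0]
    - [0, 0, 0, -0.007, 0, 0, 0]
    - [0, 0, 0, 0, 0, 0, 0]

```text
time_s: 17.28
ee_pos: [455.7, -168.1, 75.2]
ee_rot: [-179.9, 0.1, 10.3]
force: [-0.6, -0.5, -0.1]
gripper_width: 45.4
gripper_force: 0.0
```

Emit:
apply_moves:
  increments:
    - [-0.5, 0, 0, 0, 0, 0, 0]
    - [-0.5, 0, 0, 0, 0, 0, 0]
    - [-0.5, 0, 0, 0, 0, 0, 0]
    - [-0.5, 0, 0, 0, 0, 0, 0]
    - [-0.5, 0, 0, 0, 0, 0, 0]
  newtons: 10

```text
time_s: 17.7
ee_pos: [455.5, -168.4, 77.1]
ee_rot: [180.0, -0.1, 10.3]
force: [-0.9, 0.8, -0.0]
gripper_width: 22.6
gripper_force: 0.0
```

Emit:
apply_moves:
  increments:
    - [-1, 0, 0, 0, 0, 0, 0]
    - [-1, 0, 0, 0, 0, 0, 0]
    - [-1, 0, 0, 0, 0, 0, 0]
    - [-1, 0, 0, 0, 0, 0, 0]
    - [-1, 0, 0, 0, 0, 0, 0]

```text
time_s: 18.12
ee_pos: [455.4, -168.5, 76.8]
ee_rot: [180.0, -0.0, 10.3]
force: [-0.5, -1.1, 1.9]
gripper_width: 13.5
gripper_force: 10.0
```

Emit:
apply_moves:
  increments:
    - [-1, 0.007, -0.0001, 0, 0, 0, 0]
    - [-1, 0.0068, -0.0014, 0, 0, 0, 0]
    - [-1, 0.0065, -0.0025, 0, 0, 0, 0]
    - [-1, 0, 0, 0, 0, 0, 0]

```text
time_s: 18.45
ee_pos: [477.5, -170.4, 76.8]
ee_rot: [-179.8, -0.2, 10.1]
force: [2.5, 8.1, 3.9]
gripper_width: 13.8
gripper_force: 10.0
```

Emit:
apply_moves:
  increments:
    - [-1, 0.006, -0.0036, 0, 0, 0, 0]
    - [-1, 0.0052, -0.0046, 0, 0, 0, 0]
    - [-1, 0, 0, 0, 0, 0, 0]

```text
time_s: 18.7
ee_pos: [491.4, -177.4, 77.0]
ee_rot: [-179.7, -0.5, 10.0]
force: [9.6, 13.6, 0.2]
gripper_width: 13.6
gripper_force: 10.0
```

Emit:
apply_moves:
  increments:
    - [-1, 0, 0, 0, 0, 0, 0]
    - [-1, 0, 0, 0, 0, 0, 0]
    - [-1, 0, 0, 0, 0, 0, 0]

```text
time_s: 18.95
ee_pos: [491.4, -177.3, 77.0]
ee_rot: [-179.8, -0.5, 10.0]
force: [9.9, 13.1, -1.0]
gripper_width: 13.7
gripper_force: 10.0
```

Run:
```python
from h import *
f=cams.grab_frame("side"); s=status.state(); print(s["ee_pos"],s["ee_rot"],s["force"],s["torque"])
cv2.imwrite("pics/o.png",cv2.resize(f["color"][290:410,250:410,::-1],(800,600),interpolation=cv2.INTER_CUBIC))
```

```text
[ 491.38959673 -177.32966737   77.04686213] [-179.77741107   -0.54796812   10.03284781] [10.0231164  12.53658648 -1.38308115] [ 2.26923634 -1.54153234 -0.15692089]
```

The forces say the knob's arc started at about 93°, so I'll take out the strain and go on along the corrected arc.

Emit:
apply_moves:
  increments:
    - [-1, 0.004, 0.003, 0, 0, 0, 0]
    - [-1, 0, 0, 0, 0, 0, 0]

```text
time_s: 19.17
ee_pos: [491.6, -177.0, 76.7]
ee_rot: [-180.0, -0.0, 10.3]
force: [-0.3, 2.2, 3.9]
gripper_width: 13.6
gripper_force: 10.0
```

Emit:
apply_moves:
  increments:
    - [-1, 0.003, -0.0033, 0, 0, 0, 0]
    - [-1, 0.0031, -0.0034, 0, 0, 0, 0]
    - [-1, 0, 0, 0, 0, 0, 0]

```text
time_s: 19.42
ee_pos: [499.2, -183.6, 76.8]
ee_rot: [-179.9, -0.3, 10.1]
force: [4.4, 5.8, 1.4]
gripper_width: 13.6
gripper_force: 10.0
```

Emit:
apply_moves:
  increments:
    - [-1, 0.003, -0.003, 0, 0, 0, 0]
    - [-1, 0.003, -0.0035, 0, 0, 0, 0]
    - [-1, 0, 0, 0, 0, 0, 0]

```text
time_s: 19.67
ee_pos: [504.7, -190.6, 76.8]
ee_rot: [-180.0, -0.2, 10.2]
force: [3.3, 4.6, 0.8]
gripper_width: 13.7
gripper_force: 10.0
```

Emit:
apply_moves:
  increments:
    - [-1, 0.0018, -0.004, 0, 0, 0, 0]
    - [-1, 0.0012, -0.004, 0, 0, 0, 0]
    - [-1, 0, 0, 0, 0, 0, 0]

```text
time_s: 19.92
ee_pos: [506.9, -198.9, 76.6]
ee_rot: [180.0, -0.1, 10.2]
force: [3.2, 3.3, 1.2]
gripper_width: 13.4
gripper_force: 10.0
```

Emit:
apply_moves:
  increments:
    - [-1, 0.0006, -0.0017, 0, 0, 0, 0]
    - [-1, 0, 0, 0, 0, 0, 0]
    - [-1, 0, 0, 0, 0, 0, 0]

```text
time_s: 20.17
ee_pos: [506.9, -200.4, 76.6]
ee_rot: [180.0, -0.1, 10.2]
force: [3.2, 3.5, 1.0]
gripper_width: 13.9
gripper_force: 10.0
```

Run:
```python
from h import *
P=np.array([[455.4,-168.5],[491.4,-177.3],[499.2,-183.6],[504.7,-190.6],[506.9,-198.9],status.state()["ee_pos"][:2]])
r=least_squares(lambda c:np.hypot(*(P-c).T)-40,[460,-208]); print(P[-1],r.x,r.fun,np.degrees(np.arctan2(*(P-r.x).T[::-1]))-10.1)
t=np.radians(10.15);print("jig y",(P[-1]-[547.9,-193.5])@[-np.sin(t),np.cos(t)],status.state()["force"])
```

```text
[ 506.89766958 -200.38668231] [ 467.43289776 -207.50964622] [ 0.82331597 -1.43778126 -0.24047326  0.92399106  0.39527407  0.10242922] [97.04287792 41.47294873 26.86710516 14.30578712  2.20613406  0.13111919]
jig y 0.44676435185045776 [3.18817534 3.51738053 0.95220948]
```

Emit:
apply_moves:
  increments:
    - [-1, 0.001, 0.0002, 0, 0, 0, 0]
    - [-1, 0, 0, 0, 0, 0, 0]
    - [-0.4, 0, 0, 0, 0, 0, 0]
    - [-0.4, 0, 0, 0, 0, 0, 0]
    - [-0.4, 0, 0, 0, 0, 0, 0]

```text
time_s: 20.58
ee_pos: [506.8, -200.4, 76.3]
ee_rot: [180.0, 0.1, 10.3]
force: [0.2, 0.2, -0.1]
gripper_width: 27.1
gripper_force: 0.0
```

Emit:
apply_moves:
  increments:
    - [-0.4, 0, 0, 0.005, 0, 0, 0]
    - [-0.4, 0, 0, 0.02, 0, 0, 0]
    - [-0.4, 0, 0, 0.03, 0, 0, 0]
    - [-0.4, 0, 0, 0.03, 0, 0, 0]
    - [-0.4, 0, 0, 0.035, 0, 0, 0]

```text
time_s: 21.0
ee_pos: [506.4, -200.0, 197.2]
ee_rot: [-179.9, 0.1, 10.3]
force: [1.0, 0.2, -0.3]
gripper_width: 27.5
gripper_force: 0.0
```

Emit:
apply_moves:
  increments:
    - [-0.4, 0.03, 0.02, 0.035, 0, 0, 0]
    - [-0.4, 0.03, 0.02, 0.035, 0, 0, 0]
    - [-0.4, 0.03, 0.02, 0.035, 0, 0, 0]
    - [-0.4, 0.03, 0.02, 0.035, 0, 0, 0]
    - [-0.4, 0, 0, 0, 0, 0, 0]

```text
time_s: 21.42
ee_pos: [612.7, -131.6, 319.0]
ee_rot: [179.8, -0.8, 10.5]
force: [0.6, 0.0, 0.2]
gripper_width: 26.9
gripper_force: 0.0
```

Run:
```python
from h import *
s=status.state(); print(s["ee_pos"],s["force"],s["time_s"])
for c in("wrist","side","top"):
  f=cams.grab_frame(c)
  for q in("latch","latch_knob"):
    for b in finder.trace(q,c)[:2]:
      m=b["pixels"]; ys,xs=np.nonzero(m); print(c,q,round(b["score"],2),np.round(b["rect"],1),"centroid z71",np.round(onz(f,[xs.mean(),ys.mean()],71),1))
  if c=="side":
    t=np.radians(10.1); X=np.array([[np.cos(t),-np.sin(t)],[np.sin(t),np.cos(t)]])
    for a in(-5,0,5):
      th=np.radians(a); k=X@[-88+40*np.cos(th),40*np.sin(th)]+[546.3,-193.2]; print(a,proj(f,[*k,71]),k)
```

```text
[ 612.68218545 -131.56937039  319.0348653 ] [0.61162998 0.0475037  0.22427121] 21.4167
side latch 0.79 [301.1 336.7  39.   30.8] centroid z71 [ 479.3 -220.    71. ]
side latch_knob 0.92 [302.6 333.9  37.5  35.4] centroid z71 [ 478.3 -220.6   71. ]
-5 [[333.6227566  346.76069106]] [ 499.50536278 -205.07650002]
0 [[332.97997657 345.35518258]] [ 499.04384736 -201.61760285]
5 [[332.17601961 343.99968692]] [ 498.2826254  -198.21209155]
```

Emit:
apply_moves:
  increments:
    - [-0.4, -0.036, -0.0165, 0.012, 0, 0, 0]
    - [-0.4, -0.036, -0.0165, 0.012, 0, 0, 0]
    - [-0.4, -0.036, -0.0165, 0.012, 0, 0, 0]
    - [-0.4, -0.036, -0.0165, 0.012, 0, 0, 0]
    - [-0.4, -0.036, -0.0165, 0.012, 0, 0, 0]

```text
time_s: 22.28
ee_pos: [424.6, -216.8, 372.8]
ee_rot: [-180.0, 0.0, 10.3]
force: [0.5, 0.1, 0.5]
gripper_width: 27.4
gripper_force: 0.0
```

Emit:
apply_moves:
  increments:
    - [-0.4, -0.02, -0.003, 0, 0, 0, 0]
    - [-0.4, 0, 0, 0, 0, 0, 0]
    - [-0.4, 0, 0, 0, 0, 0, 0]
    - [-0.4, 0, 0, 0, 0, 0, 0]

```text
time_s: 22.62
ee_pos: [407.2, -219.3, 372.4]
ee_rot: [-180.0, -0.0, 10.3]
force: [-0.3, -0.2, -0.5]
gripper_width: 26.8
gripper_force: 0.0
```

Run:
```python
from h import *
s=status.state(); print(s["ee_pos"],s["ee_rot"])
f=cams.grab_frame("wrist"); g=cv2.cvtColor(f["color"],cv2.COLOR_RGB2GRAY); print("cam",-np.array(f["R"]).T@np.array(f["t"]))
t=np.radians(10.1); X=np.array([[np.cos(t),-np.sin(t)],[np.sin(t),np.cos(t)]]); S=np.array([545,-193.0])
w=lambda x,y,z:proj(f,[*(X@[x,y]+S),z])[0]
print("pred knob top",w(-48,0,91),"pivot",w(-88,0,51),"grip top",w(0,0,84))
J=lambda p,z:np.round(X.T@(onz(f,p,z)[:2]-S),1)
for q in("latch","latch_knob"):
  for b in finder.trace(q,"wrist")[:1]:
    ys,xs=np.nonzero(b["pixels"]); pts=np.array([J([x,y],51) for x,y in zip(xs,ys)],np.float32)
    print(q,b["score"],np.round(b["rect"]),cv2.minAreaRect(pts),pts.min(0),pts.max(0))
# rectified jig-frame top views at z=51 (arm top) and z=91
for z in(51,91):
  gx,gy=np.meshgrid(np.arange(-110,-10,2.),np.arange(-30,31,3.),indexing="ij")
  uv=proj(f,np.c_[(np.c_[gx.ravel(),gy.ravel()]@X.T+S),np.full(gx.size,z)]).astype(np.float32)
  m=cv2.remap(g,uv[:,0].reshape(gx.shape).copy(),uv[:,1].reshape(gx.shape).copy(),1)
  if z==51: print("cols y -30..30 step3, rows x -110.. step 2"); print("\n".join(f"{int(x)}:"+" ".join(f"{v:3d}" for v in r) for x,r in zip(gx[:,0],m)))
```

```text
[ 407.17647422 -219.30993696  372.36488304] [-1.79982501e+02 -1.12141483e-02  1.02500174e+01]
cam [ 478.68857466 -205.89929366  529.41361051]
pred knob top [317.61120556 108.79489206] pivot [317.62835909 147.12163554] grip top [317.71566792  58.93872311]
latch 0.71 [309. 102.  20.  52.] ((-68.60000610351562, 0.75), (20.700000762939453, 63.400001525878906), 90.0) [-100.3   -9.6] [-36.9  11.1]
latch_knob 0.9 [305. 102.  21.  56.] ((-68.60000610351562, 0.6999998092651367), (23.0, 63.400001525878906), 90.0) [-100.3  -10.8] [-36.9  12.2]
cols y -30..30 step3, rows x -110.. step 2
-110:212 207 207 208 208 204 202 206 206 209 204 209 201 208 204 204 200 200 206 204 200
-108:212 212 204 209 206 203 202 208 208 205 210 208 200 211 206 205 206 203 209 204 204
-106:211 213 206 208 200 208 205 211 208 204 208 211 204 209 206 200 209 210 214 206 202
-104:188 189 182 185 179 183 183 191 190 192 188 196 192 192 188 188 190 194 189 190 184
-102:106 107 108 106 105 105 106 115 114 111 109 111 109 106 106 108 106 105 102 103 103
-100: 96  96  95  94  95  95  95  92  96 127 145 145  98  88  87  86  86 
[... 3187 characters left out ...]
:191 191 191 192 192 191 191 193 192 192 193 191 193 194 191 192 193 193 194 193 194
-24:194 195 195 195 194 194 194 193 195 193 193 193 194 193 193 194 194 193 194 194 194
-22:195 194 195 196 194 194 195 195 196 195 197 196 196 197 197 196 197 197 197 198 198
-20:192 191 192 192 190 192 193 194 193 193 194 195 196 194 196 194 195 195 196 195 196
-18:189 190 190 189 190 190 190 191 190 192 190 191 192 192 193 192 193 194 194 194 194
-16:190 191 190 191 191 191 185  74  71  71  69  70  70  93 189 189 192 193 193 192 194
-14:191 192 193 194 194 193 119  22  30  25  24  27  25  23 133 138 141 194 197 196 194
-12:193 193 194 193 194 194  67  24  26  23  25  28  25  23 107 137 138 188 197 197 199
```

```bash
python3 -c "
from workcell import env; print(env.job_done())"
```

```text
the job is handed in; nothing more can be done
None
```

The plate lies flat on the rests over both pins and the latch arm points square across its front edge (within about 0.5° in the last wrist image). I handed the job in at about 22.7 s; I viewed 12 pictures, over the limit of 10.

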